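Turn the revolving tool stand and put the pastry tamper away upright

ROBOT

A 6-joint arm with a two-finger parallel gripper is mounted at the origin on the work surface. World frame = base frame: x ahead of the robot, y to its left, z up, the work surface at z = 0. Lengths are in m, angles in rad, forces in N, time in s.
With the tool pointing down it reaches from about 0.3 to 0.875 m from the base axis. Payload 6.4 kg.
Tool frame: the origin (TCP) lies between the finger pads; the fingertips stand 17 mm ahead of it and the grasp point (between the pads) lies 2 mm behind it; z points along the fingers, y is the line along which they close (so a half turn about z gives the same grasp; the last joint's range is limited). The gripper opens to 88 mm and grips with 3 to 60 N. Pads are 18 mm wide; open, the fingers measure 123 mm over their backs; the gripper's body (75 mm by 187 mm) begins 45 mm behind the grasp point.
Start: joints at [-1.472, 0.181, 1.607, -0, 1.354, -0.206], TCP at [0.173, -0.549, 0.256] pointing down, gripper open.
Joint ranges: [-2.99, 2.99], [-0.89, 2.07], [0.3, 2.58], [-1.14, 4.28], [0, 2.63], [-3.12, 3.12]. Speed limits (rad/s): [2.57, 2.57, 3.01, 3.14, 3.14, 3.14].

INTERFACE

Orientations are given as a unit quaternion [w, x, y, z].
In Python, from station import monitor, optics, manip gives the robot as it stands.
- The arm moves only by the shell command python3 -m handwheel 'ROWS' [OPENING]. ROWS is JSON, a list that holds one entry, the list of rows, each a list of 6 numbers: the shift along the tool's x, y, z in mm, then the turn, a rotation vector about the tool's x, y, z in degrees. A call has 1 to 8 rows; each row is the pose to reach, as a shift and turn from the pose commanded when the call began, along the tool's axes at that moment; what a row does not reach only later rows make up. A row lasts 1/8 s, in which the tool goes at most 62.5 mm and 10.7 degrees, less where a joint would pass 70% of its speed; a pose out of reach is approached as far as the arm can. A call with a gripper value outside its range is refused whole. OPENING is the opening, from 0 (shut) to 1 (fully open), set as the call begins (- or left out, the last holds). The fingers move at their own pace and stop on an object; the grip force is fixed at half the most. Time passes only in rows, so rows that repeat a pose let the fingers close. It gives the time, the measured TCP pose, the force, the opening and the grip force at its end, in the units of the state.
- monitor.read_state(): the state, without advancing time (a new reading comes with each control period).
- optics.capture(name): name is "side" or "top"; returns the picture (384x512x3 uint8, blue, green, red); there is no depth.
- optics.camera_info(name): a dict with "fx", "fy", "cx", "cy" (pixels), "dist" ([k1, k2, p1, p2, k3] as OpenCV has them; the pictures are not rectified), "world_to_cam" (4x4, takes a point from world to camera coordinates). Camera axes: x right, y up, looking along -z (the intrinsics and any distortion apply to the point x, -y, -z); pixel columns grow to the right and rows downward; lengths in m; the calibration is good to about 2 mm. A picture is of the moment at which its call begins. camera_info takes no time and is no camera call.
- manip.job_done(): hands the job in; it is judged then, once.
The state is a dict: "time_s": time; "joint_positions": joint angles; "qd": joint speeds; "joint_torque": joint torques, N m; "ee_pos": TCP position; "tcp_rot": TCP orientation; "contact_force": force on the tool from outside, world axes, zero at the start; "wrist_torque": the same for the moment, N m; "finger_gap": finger opening in m; "grasp_force": force on a finger pad.
Only numpy, scipy, OpenCV 4.12 (cv2) and the standard library are available. Lean on these libraries where they do the work, as an engineer would, in place of code of your own. Each camera call takes 0.05 s, during which the arm holds its last target. There are 200 camera calls.

TASK

On the revolving tool stand, lift the red sprung plunger, turn the head until the empty tube comes out from under its clear cover to the yellow mark, and let the plunger drop fully home in its notch there. Then take the wooden pastry tamper from the slanted cradle and stand it upright in that tube, blue handle up, lowering it gently in the grip to the bottom of the tube before letting go. Leave the other things on the table where they are.

Things in the scene. Friction and masses are not known exactly. Their poses are not given: they have to be found in the camera images.
- stand: Fixed foot of the revolving tool stand: dark steel disc, 224 mm diameter; origin at the centre of its underside on the table, on the head's axis, z up. The yellow mark is at its rim in its -x direction.
- cover (a point): Centre of the underside of the clear round cover (66 mm across, 4 mm thick, 139 mm above the table, fixed to the foot) that hangs over the parked empty tube, 75 mm from the head's axis. Its 12 mm post stands 53 mm further out from the axis.
- head (a joint): Angle of the aluminium head (200 mm disc, top 42 mm above the table) about the stand's vertical axis, rad, growing counterclockwise from above. Parked near 0, empty tube under the cover. 1.40 puts the empty tube exactly at the yellow mark; the plunger's notch is hidden under the head within 0.1 rad of that, to be found by feel. Stops at -0.25 and 1.75.
- plunger (a joint): Lift of the sprung plunger, m: 0 fully home (down), 0.022 at the top stop. Its pin (10 mm thick, notch 15 mm wide) clears the index ring above 0.013 and rests near 0.012 when it rides on the ring between notches. The spring pushes down with 5 N (home) to 9 N (top).
- knob_grip (a point): Middle of the plunger's red round knob (vertical axis), 103 mm above the table when home. 30 mm diameter from 12 mm below to 10 mm above this point, then a 37 mm flange up to 18 mm above it. On the head 75 mm from the axis, 120 deg counterclockwise from the empty tube; turns with the head.
- whisk_top (a point): Top of the whisk (48 mm across) that stands in the other tube of the head, 221 mm above the table, 75 mm from the axis, 120 deg clockwise from the empty tube seen from above.
- tube_rim (a point): Centre of the mouth of the empty tube (steel, blue collar at its foot), 106 mm above the table, 75 mm from the axis of the head. Inner diameter 30 mm, outer 36 mm, inner floor 60 mm below this point.
- tube_floor (a point): Centre of the inner floor of the empty tube, 60 mm below the rim.
- tamper: Wooden pastry tamper, 184 mm long, about 0.1 kg. Origin at the centre of its plain foot, own z along it towards the blue handle. Foot chamfered from 18 to 26 mm over 6 mm; round wooden shaft of 26 mm diameter from there to 150 mm; slim blue handle of 16 mm (21 mm at its end) from 150 to 184 mm. It starts leaning at 45 deg in the cradle.
- cradle: Fixed wooden cradle, base 150 by 100 mm; origin at its underside. The tamper lies in it along its x axis, foot towards -x and 45 mm above the base's underside, rising at 45 deg towards +x; two saddles (42 mm wide) hold the tamper up to 94 mm from its foot, the rest of the tamper overhangs freely.
- jam_jar: Amber jar with red lid, 68 mm diameter, 100 mm tall, loose bystander; origin at the centre of its underside.
- shaker: Aluminium sugar shaker, 56 mm diameter, 90 mm tall, loose bystander; origin at the centre of its underside.
- bowl: Steel bowl, 170 mm diameter, 65 mm tall, loose bystander; origin at the centre of its underside.
- brush: Pastry brush lying flat, loose bystander.
- cutter: Steel ring cutter, 90 mm diameter, 45 mm tall, loose bystander; origin at the centre of its underside.

How it is judged:
By the outcome, as a careful person would: the job done as asked, in the order asked, and still so for the second after the job is handed in, with the robot touching nothing.
It also fails if it takes over 64 s, if anything falls off the work surface, if the arm or the gripper's body presses on something with over 40 N, if the wrist force passes 120 N, or if a joint passes its speed limit or range.

## Working session

There is one attempt and no reset: what is moved stays moved. The work goes in short steps, Python scripts to look and compute and a shell command to move; the robot and the scene stay as the last step left them, time stands still between calls to the robot, and variables do not carry over. Pictures are saved under pics/ and viewed, at most 10 in all, crops included, and the job is handed in when it is done.

```bash
ls; mkdir -p pics; python3 - <<'E'
from station import monitor, optics, manip
import cv2,numpy as np
np.set_printoptions(precision=4,suppress=True)
for n in("side","top"):
    im=optics.capture(n);cv2.imwrite(f"pics/{n}0.png",im)
    i=optics.camera_info(n);print(n,{k:(np.array(v)) for k,v in i.items()})
print(monitor.read_state())
E
```

```text
pics
side {'fx': array(435.2893), 'fy': array(435.2893), 'cx': array(255.8584), 'cy': array(189.4037), 'dist': array([-0.1669,  0.    ,  0.    ,  0.    ,  0.    ]), 'world_to_cam': array([[-0.9854, -0.1702, -0.0097,  0.5373],
       [ 0.0972, -0.6075,  0.7883, -0.1468],
       [-0.1401,  0.7758,  0.6152, -1.4092],
       [ 0.    ,  0.    ,  0.    ,  1.    ]])}
top {'fx': array(348.2968), 'fy': array(348.2968), 'cx': array(253.742), 'cy': array(191.35), 'dist': array([-0.1097,  0.    ,  0.    ,  0.    ,  0.    ]), 'world_to_cam': array([[ 0.0148, -0.9994, -0.0319,  0.0324],
       [ 0.9921,  0.0107,  0.1247, -0.5769],
       [-0.1243, -0.0335,  0.9917, -1.0904],
       [ 0.    ,  0.    ,  0.    ,  1.    ]])}
{'time_s': 0.1, 'joint_positions': array([-1.4723,  0.1815,  1.6079,  0.    ,  1.3538, -0.2063]), 'qd': array([ 0.0009, -0.0018, -0.0032,  0.0011, -0.0004, -0.0001]), 'joint_torque': array([  0.0013, -43.4819, -34.2697,   0.0705,   0.034 ,  -0.    ]), 'ee_pos': array([ 0.1725, -0.548 ,  0.2549]), 'tcp_rot': array([-0.0008,  0.9884,  0.1518,  0.0001]), 'contact_force': array([-0.5693, -0.2065,  0.2803]), 'wrist_torque': array([ 0.0174,  0.0029, -0.0512]), 'grasp_force': 0.0, 'finger_gap': 0.08813901807621555}
```

View pics/side0.png

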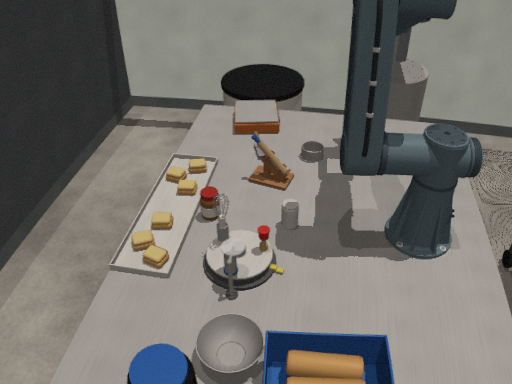

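View pics/top0.png

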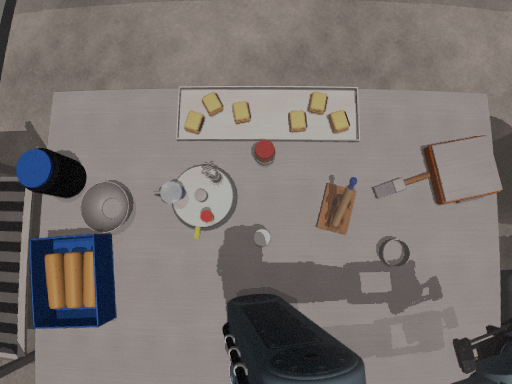

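The side view shows the red knob near (264,232), the cover near (231,262), the yellow mark near (277,269) and the blue handle near (256,138). In the top view the stand is at (203,196), the knob at (207,215), the cover at (172,191) and the tamper runs from (335,222) to (353,182).

```bash
cat > h.py <<'E'
import cv2,numpy as np
from station import monitor, optics, manip
from scipy.spatial.transform import Rotation as R
np.set_printoptions(precision=4,suppress=True)
def cam(n):
    i=optics.camera_info(n);K=np.array([[i['fx'],0,i['cx']],[0,i['fy'],i['cy']],[0,0,1]])
    return K,np.array(i['dist'],float),np.array(i['world_to_cam'])
def ray(n,p):
    K,d,T=cam(n);u=cv2.undistortPoints(np.array([[p]],float),K,d)[0,0]
    v=T[:3,:3].T@np.array([u[0],-u[1],-1]);return -T[:3,:3].T@T[:3,3],v/np.linalg.norm(v)
def onz(n,p,z):
    o,v=ray(n,p);return o+v*(z-o[2])/v[2]
def tri(ps,pt):
    (a,u),(b,v)=ray('side',ps),ray('top',pt)
    s=np.linalg.lstsq(np.c_[u,-v],b-a,rcond=None)[0];x,y=a+u*s[0],b+v*s[1]
    return (x+y)/2,np.linalg.norm(x-y)
def proj(n,P):
    K,d,T=cam(n);c=(T[:3,:3]@np.atleast_2d(P).T).T+T[:3,3];c=c*[1,-1,-1]
    return cv2.projectPoints(c,np.zeros(3),np.zeros(3),K,d)[0][:,0]
def blobs(im,lo,hi,box,amin=8):
    x0,y0,x1,y1=box;m=cv2.inRange(cv2.cvtColor(im,cv2.COLOR_BGR2HSV)[y0:y1,x0:x1],lo,hi)
    n,l,s,c=cv2.connectedComponentsWithStats(m)
    return [(c[k]+[x0,y0],s[k]+[x0,y0,0,0,0]) for k in range(1,n) if s[k,4]>=amin]
def tool():
    s=monitor.read_state();q=s['tcp_rot'];return s,np.array(s['ee_pos']),R.from_quat([q[1],q[2],q[3],q[0]])
E
python3 - <<'E'
from h import *
s=cv2.imread('pics/side0.png');t=cv2.imread('pics/top0.png')
def crop(im,x,y,w,h,W,H): return cv2.resize(im[y:y+h,x:x+w],(W,H),interpolation=cv2.INTER_CUBIC)
o=np.vstack([np.hstack([crop(s,190,180,100,75*4//3+25,400,500)[:300] if 0 else crop(s,190,190,112,112,400,400),crop(t,145,145,100,100,400,400)]),np.hstack([crop(s,240,125,80,40*80//80*1+20,400,200) if 0 else crop(s,230,130,100,50+10,334,200),crop(t,310,170,70,70,200,200)]+[np.zeros((200,266,3),np.uint8)])])
cv2.imwrite('pics/c0.png',o)
for n,im in(('side',s),('top',t)):
    for nm,lo,hi in(('red',(0,150,80),(8,255,255)),('red2',(172,150,80),(180,255,255)),('blue',(110,120,60),(130,255,255)),('yel',(22,180,120),(33,255,255))):
        print(n,nm,[(c.round(1).tolist(),st[:5].tolist()) for c,st in blobs(im,lo,hi,(140,100,400,300))])
E
```

```text
side red [([208.4, 191.9], [201, 187, 17, 11, 148]), ([263.2, 232.0], [258, 226, 12, 15, 125])]
side red2 []
side blue []
side yel []
top red [([264.3, 148.8], [256, 140, 18, 18, 201]), ([206.0, 215.7], [201, 211, 11, 10, 92])]
top red2 []
top blue [([354.0, 180.3], [352, 178, 5, 6, 21]), ([351.2, 186.4], [350, 185, 4, 4, 11])]
top yel []
```

View pics/c0.png

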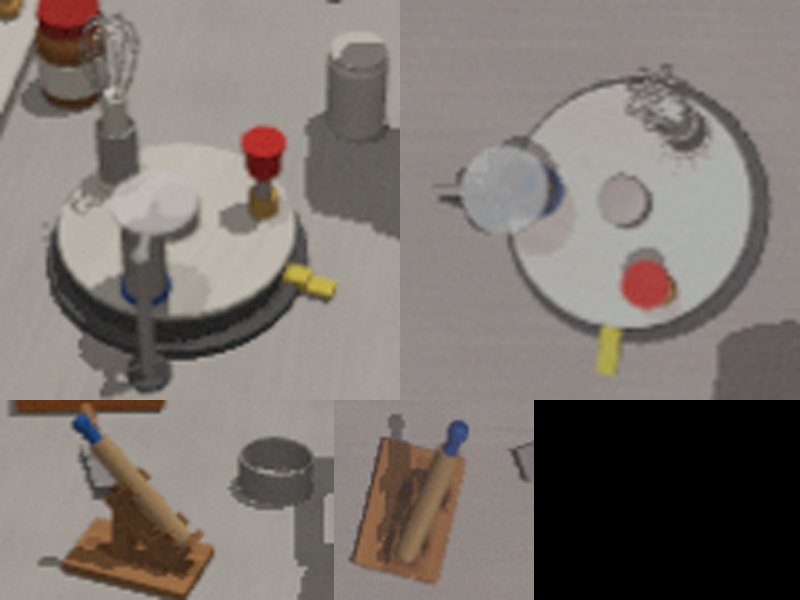

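The crops show the cover centre at about side (233.7,246.8) and top (171.2,192.3). The knob top is at (263.9,229.8) and (206.7,216.2), and the mark at (276.8,268.7) and (197.2,232.5). The tamper's handle end is at (254,136) and (353.8,179.8).

```bash
python3 - <<'E'
from h import *
P={'cover':((233.7,246.8),(171.2,192.3)),'knobtop':((263.9,229.8),(206.8,216.2)),'mark':((276.8,268.7),(197.2,232.5)),
'tam_end':((254,136),(353.8,179.8)),'tam_foot':((288.4,172.8),(335.2,224.3)),'whisk':((223,196),(208,167)),'hub':(None,None)}
for k,(a,b) in P.items():
    if a: print(k,*tri(a,b))
# head disc
res={}
for n,box in(('side',(195,225,300,300)),('top',(165,160,242,235))):
    im=cv2.imread(f'pics/{n}0.png');x0,y0,x1,y1=box
    hsv=cv2.cvtColor(im,cv2.COLOR_BGR2HSV)[y0:y1,x0:x1]
    bg=cv2.inRange(hsv,(0,0,0),(180,255,255))
    m=cv2.inRange(hsv,(0,0,175),(180,25,255))
    c=max(cv2.findContours(m,cv2.RETR_EXTERNAL,cv2.CHAIN_APPROX_NONE)[0],key=cv2.contourArea)
    pts=np.array([onz(n,p,0.042)[:2] for p in cv2.convexHull(c)[:,0]+[x0,y0]])
    from scipy.optimize import least_squares
    f=least_squares(lambda q:np.hypot(*(pts-q[:2]).T)-q[2],[*pts.mean(0),.1],loss='soft_l1',f_scale=.001)
    print(n,f.x,len(pts),np.abs(f.fun).mean(),cv2.contourArea(c))
E
```

```text
cover [0.5574 0.2828 0.137 ] 0.0018406252680841031
knobtop [0.4898 0.1775 0.1127] 0.0002846026762697354
mark [0.4419 0.2261 0.0054] 0.0016476681832409093
tam_end [ 0.5954 -0.2517  0.1664] 0.0025958382976607403
tam_foot [ 0.4666 -0.2228  0.0362] 0.012989339008390747
whisk [0.6158 0.161  0.2118] 0.01050426168296374
side [0.5593 0.2115 0.0972] 21 0.0006596640724641065 1264.5
top [ 82.3261  80.1701 114.434 ] 6 0.0019927942331013546 1.5
```

```bash
python3 - <<'E'
from h import *
from scipy.optimize import least_squares
P={'cover':((233.7,246.8),(171.2,192.3)),'knobtop':((263.9,229.8),(206.8,216.2)),'mark':((276.8,268.7),(197.2,232.5)),
'tam_end':((254,136),(353.8,179.8)),'tam_foot':((288.4,172.8),(335.2,224.3))}
for k,(a,b) in P.items(): print(k,*tri(np.array(a)-.36,np.array(b)-.37))
im=cv2.imread('pics/top0.png')
for thr in (150,165):
    hsv=cv2.cvtColor(im,cv2.COLOR_BGR2HSV)
    print(hsv[196,185],hsv[150,145],hsv[196,210],hsv[236,180])
    m=np.zeros(im.shape[:2],np.uint8);m[160:235,173:236]=((hsv[...,1]<14)&(hsv[...,2]>thr))[160:235,173:236]*255
    c=max(cv2.findContours(m,cv2.RETR_EXTERNAL,cv2.CHAIN_APPROX_NONE)[0],key=cv2.contourArea)
    for z in(.042,):
        pts=np.array([onz('top',p,z)[:2] for p in cv2.convexHull(c)[:,0].astype(float)])
        f=least_squares(lambda q:np.hypot(*(pts-q[:2]).T)-q[2],[.55,.21,.1],loss='soft_l1',f_scale=.001)
        print(f.x,len(pts),np.abs(f.fun).mean(),cv2.contourArea(c))
for n in('side','top'):print(proj(n,[[.5593,.2115,.042]]))
# color of sub handles
ims=cv2.imread('pics/side0.png')
print([(c.round(1),s[:5]) for c,s in blobs(ims,(100,100,30),(135,255,255),(240,120,275,160),4)])
print([(c.round(1),s[:5]) for c,s in blobs(im,(100,100,30),(135,255,255),(340,165,365,200),4)])
print([(c.round(1),s[:5]) for c,s in blobs(ims,(22,120,80),(35,255,255),(260,250,300,290),4)])
print([(c.round(1),s[:5]) for c,s in blobs(im,(22,120,80),(35,255,255),(185,220,215,245),4)])
E
```

```text
cover [0.5582 0.2835 0.1389] 0.0019257596379560775
knobtop [0.4908 0.1783 0.1148] 0.0003320392293479244
mark [0.443  0.2269 0.0078] 0.0014882417278314246
tam_end [ 0.5962 -0.25    0.1689] 0.0022595247573414913
tam_foot [ 0.4678 -0.221   0.039 ] 0.012811916189338279
[  7  15 149] [  6  18 143] [ 30   6 173] [  8  20 143]
[0.559  0.2072 0.0972] 23 0.0004647085234233985 1655.5
[  7  15 149] [  6  18 143] [ 30   6 173] [  8  20 143]
[0.5599 0.2075 0.0965] 20 0.0003527062138791899 1604.0
[[239.0908 252.162 ]]
[[200.6499 195.8173]]
[(array([255.4, 138.1]), array([252, 134,   8,   9,  36]))]
[(array([352.5, 182.6]), array([349, 178,   8,  11,  51]))]
[(array([275.7, 268.2]), array([269, 264,  15,   9,  76]))]
[(array([196.9, 231.9]), array([195, 227,   5,  11,  48]))]
```

```bash
cat >> h.py <<'E'
def rows(p,yaw_y,tilt=0):
    """shift mm / rotvec deg in tool axes to reach TCP p, closing axis yaw, tilt of tool z outwards along tool x heading"""
    s,e,r=tool();h=np.radians(yaw_y+90);z=np.radians(180-tilt)
    ht=np.array([np.cos(h),np.sin(h),0]);tz=ht*np.sin(z)+np.array([0,0,np.cos(z)])
    ty=np.array([np.cos(h-np.pi/2),np.sin(h-np.pi/2),0]);t=R.from_matrix(np.c_[np.cross(ty,tz),ty,tz])
    print('shift',(r.inv().apply(np.array(p)-e)*1000).round(1),'rot',np.degrees((r.inv()*t).as_rotvec()).round(1),'t',s['time_s'])
E
python3 - <<'E'
from h import *
print(onz('top',(206.5,215.9),.121),onz('side',(263.5,229.4),.121),onz('top',(206.5,215.9),.115))
rows((.491,.178,.200),-66)
E
```

```text
[0.4904 0.177  0.121 ] [0.4898 0.1846 0.121 ] [0.4908 0.178  0.115 ]
shift [ 521.7 -596.9   56. ] rot [-0.1 -0.  -6.5] t 0.1
```

```bash
python3 -m handwheel '[[[60,-10,0,0,0,0],[120,-50,0,0,0,0],[165,-95,0,0,0,0],[210,-140,0,0,0,0],[250,-188,0,0,0,0],[290,-236,0,0,0,-3],[330,-284,0,0,0,-6.5],[370,-332,0,0,0,-6.5]]]' 1 ; python3 - <<'E'
from h import *
rows((.491,.178,.200),-66)
E
```

```text
time_s: 1.1
ee_pos: [0.4217, -0.1295, 0.2557]
tcp_rot: [0.0, 0.978, 0.208, 0.0]
contact_force: [1.0, -0.8, -1.1]
finger_gap: 0.0879
grasp_force: 0.0
shift [ 188.2 -252.8   55.7] rot [ 0. -0. -0.] t 1.1
```

```bash
python3 -m handwheel '[[[35,-48,0,0,0,0],[70,-96,10,0,0,0],[105,-144,25,0,0,0],[140,-192,40,0,0,0],[180,-240,55,0,0,0],[186,-250,56,0,0,0],[186,-250,56,0,0,0],[186,-250,56,0,0,0]]]' 1 ; python3 - <<'E'
from h import *
rows((.491,.178,.100),-66)
a=optics.capture('side');b=optics.capture('top');cv2.imwrite('pics/s1.png',a);cv2.imwrite('pics/t1.png',b)
f=lambda im,x,y,w:cv2.resize(im[y:y+w,x:x+w],(400,400),interpolation=cv2.INTER_CUBIC)
cv2.imwrite('pics/c1.png',np.hstack([f(a,200,170,120),f(b,150,145,100)]))
E
```

```text
time_s: 2.1
ee_pos: [0.49, 0.1712, 0.2]
tcp_rot: [0.0, 0.978, 0.207, 0.0]
contact_force: [-1.1, 0.9, 0.4]
finger_gap: 0.0877
grasp_force: 0.0
shift [  3.7  -5.8 100. ] rot [ 0.  -0.  -0.1] t 2.1
```

View pics/c1.png

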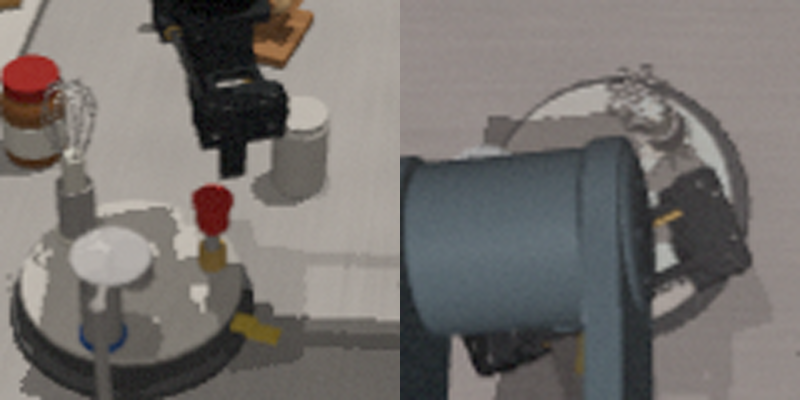

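The crops show the open fingers above and slightly to the right of the red knob in the side view. The arm blocks the knob in the top view.

```bash
python3 - <<'E'
from h import *
s,e,r=tool()
print(proj('side',[[.491,.178,.121],[.491,.178,.103]]))
tip=e+r.apply([0,-.053,.017]);tip2=e+r.apply([0,.053,.017]);print('tips',proj('side',[tip,tip2]))
im=cv2.imread('pics/s1.png');print([(c.round(1),x[:5]) for c,x in blobs(im,(0,150,60),(8,255,255),(245,210,290,260))])
E
```

```text
[[263.4351 227.8091]
 [263.4266 232.294 ]]
tips [[269.1033 222.2881]
 [259.478  198.6465]]
[(array([263.2, 232.4]), array([258, 226,  12,  15, 116]))]
```

```bash
python3 -m handwheel '[[[4,-6,15,0,0,0],[4,-6,40,0,0,0],[4,-6,65,0,0,0],[4,-6,85,0,0,0],[4,-6,99,0,0,0],[4,-6,100,0,0,0],[4,-6,100,0,0,0]]]' 1 && python3 -m handwheel '[[[0,0,0,0,0,0],[0,0,0,0,0,0],[0,0,0,0,0,0],[0,0,0,0,0,0],[0,0,0,0,0,0],[0,0,0,0,0,0]]]' 0.3
```

```text
time_s: 3.08
ee_pos: [0.4916, 0.1796, 0.1001]
tcp_rot: [0.0, 0.978, 0.208, 0.0]
contact_force: [-0.5, 0.2, 0.7]
finger_gap: 0.0879
grasp_force: 0.0
time_s: 3.82
ee_pos: [0.4909, 0.1797, 0.0996]
tcp_rot: [-0.0, 0.978, 0.208, -0.0]
contact_force: [-0.5, 1.2, -0.1]
finger_gap: 0.0329
grasp_force: 29.6
```

```bash
python3 -m handwheel '[[[0,0,-2,0,0,0],[0,0,-4,0,0,0],[0,0,-4,0,0,0]]]' 0.2 ; python3 - <<'E'
from h import *
a=optics.capture('side');cv2.imwrite('pics/s2.png',a)
print([(c.round(1),x[:5]) for c,x in blobs(a,(0,150,60),(8,255,255),(245,210,290,260))])
cv2.imwrite('pics/c2.png',cv2.resize(a[190:270,215:315],(600,480),interpolation=cv2.INTER_CUBIC))
E
```

```text
time_s: 4.2
ee_pos: [0.4908, 0.1797, 0.1034]
tcp_rot: [-0.0, 0.978, 0.208, -0.0]
contact_force: [2.2, 2.3, -7.4]
finger_gap: 0.0334
grasp_force: 29.0
[]
```

View pics/c2.png

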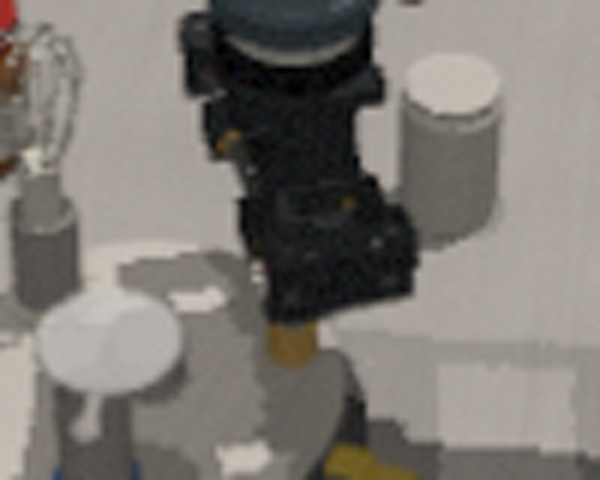

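The gripper hides the knob, and the −7 N on z shows the plunger lifting against its spring. I'll keep lifting.

```bash
python3 -m handwheel '[[[0,0,-5,0,0,0],[0,0,-10,0,0,0],[0,0,-13,0,0,0],[0,0,-13,0,0,0]]]' ; python3 - <<'E'
from h import *
s,e,r=tool();print(s['contact_force'],s['finger_gap'],e)
c=np.array([.559,.209]);d=e[:2]-c;print('r,ang',np.hypot(*d),np.degrees(np.arctan2(d[1],d[0])))
E
```

```text
time_s: 4.75
ee_pos: [0.4909, 0.1797, 0.1168]
tcp_rot: [-0.0, 0.978, 0.208, -0.0]
contact_force: [1.8, 2.2, -9.2]
finger_gap: 0.0334
grasp_force: 28.9
[ 1.7699  2.2075 -9.2118] 0.03337193584005909 [0.4909 0.1797 0.1168]
r,ang 0.07416827852328102 -156.70205322636784
```

```bash
cat >> h.py <<'E'
def arc(c,angs,dz=0):
    s,e,r=tool()
    for a in angs:
        R1=R.from_rotvec([0,0,np.radians(a)]);d=np.array([*(e[:2]-c),0])
        print(a,(r.inv().apply(R1.apply(d)-d)*1000).round(1))
E
python3 - <<'E'
from h import *
arc([.559,.209],range(5,45,5))
E
```

```text
5 [ 0.2  6.5 -0. ]
10 [ 1.  12.9 -0. ]
15 [ 2.3 19.2 -0. ]
20 [ 4.2 25.4 -0. ]
25 [ 6.6 31.4 -0. ]
30 [ 9.5 37.2 -0. ]
35 [12.9 42.7 -0. ]
40 [16.8 47.9 -0. ]
```

Start with 15° and check forces.

```bash
python3 -m handwheel '[[[0.2,6.5,0,0,0,-5],[1,12.9,0,0,0,-10],[2.3,19.2,0,0,0,-15],[2.3,19.2,0,0,0,-15]]]' ; python3 - <<'E'
from h import *
s,e,r=tool();print('tool force',r.inv().apply(s['contact_force']),s['wrist_torque'])
E
```

```text
time_s: 5.25
ee_pos: [0.501, 0.1628, 0.1165]
tcp_rot: [-0.0, 0.943, 0.333, -0.0]
contact_force: [2.2, 2.7, -8.7]
finger_gap: 0.0333
grasp_force: 28.9
tool force [ 3.3725 -0.7096  8.72  ] [ 0.3888 -0.2056  0.139 ]
```

```bash
python3 -m handwheel '[[[0.2,6.5,0,0,0,-5],[1,12.9,0,0,0,-10],[2.3,19.2,0,0,0,-15],[4.2,25.4,0,0,0,-20],[6.6,31.4,0,0,0,-25],[9.5,37.2,0,0,0,-30],[12.9,42.7,0,0,0,-35],[16.8,47.9,0,0,0,-40]]]' ; python3 - <<'E'
from h import *
s,e,r=tool();print('tool force',r.inv().apply(s['contact_force']),s['wrist_torque'],s['joint_positions'])
E
python3 -m handwheel '[[[0.2,6.5,0,0,0,-5],[1,12.9,0,0,0,-10],[2.3,19.2,0,0,0,-15],[4.2,25.4,0,0,0,-20],[5.1,27.6,0,0,0,-22],[5.1,27.6,0,0,0,-22]]]' ; python3 - <<'E'
from h import *
s,e,r=tool();print('tool force',r.inv().apply(s['contact_force']),s['wrist_torque'],s['joint_positions'])
a=optics.capture('side');b=optics.capture('top');cv2.imwrite('pics/s3.png',a);cv2.imwrite('pics/t3.png',b)
f=lambda im,x,y,w:cv2.resize(im[y:y+w,x:x+w],(400,400),interpolation=cv2.INTER_CUBIC)
cv2.imwrite('pics/c3.png',np.hstack([f(a,195,200,100),f(b,150,145,100)]))
d=e[:2]-[.559,.209];print(np.hypot(*d),np.degrees(np.arctan2(d[1],d[0]))%360)
E
```

```text
time_s: 6.25
ee_pos: [0.5437, 0.1361, 0.1162]
tcp_rot: [-0.0, 0.772, 0.636, -0.001]
contact_force: [1.7, 1.3, -9.0]
finger_gap: 0.033
grasp_force: 28.9
tool force [1.6104 1.4222 9.0125] [ 0.1637 -0.2059 -0.1506] [ 0.0338  0.3156  1.7492 -0.0004  1.0782  0.2263]
time_s: 7.0
ee_pos: [0.5723, 0.1356, 0.1166]
tcp_rot: [0.0, 0.637, 0.771, -0.0]
contact_force: [3.1, -2.1, -8.2]
finger_gap: 0.0335
grasp_force: 28.9
tool force [-2.6312  2.683   8.1991] [-0.3492 -0.4608 -0.1196] [ 0.0314  0.3683  1.6772 -0.0009  1.0961 -0.1577]
0.07462819420379523 280.30141978547556
```

View pics/c3.png

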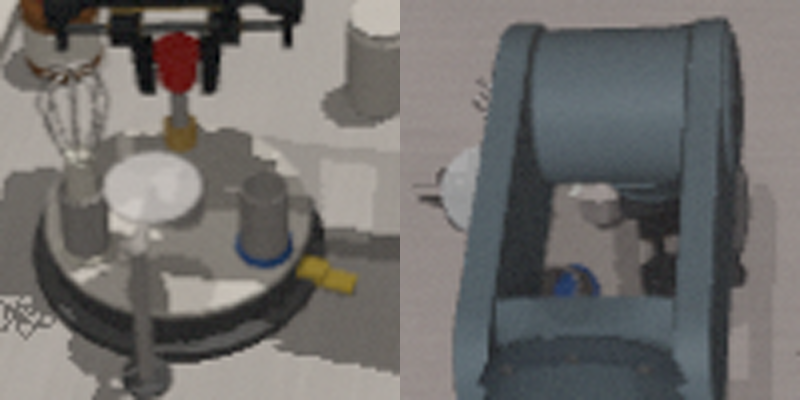

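The head is turned most of the way. In the side crop the empty tube stands clear of the cover, with its mouth at (261,246), close to the yellow mark. The knob is held in the fingers.

```bash
python3 -m handwheel '[[[0.1,3.3,0,0,0,-2.5],[0.1,3.3,3,0,0,-2.5],[0.1,3.3,4.5,0,0,-2.5],[0.1,3.3,4.5,0,0,-2.5]]]'; python3 -m handwheel '[[[0,0,0,0,0,0],[0,0,0,0,0,0],[0,0,0,0,0,0]]]' 0.46; python3 - <<'E'
from h import *
t=onz('side',(261.1,246.3),.106)[:2]-[.559,.209];print('tube',np.hypot(*t),np.degrees(np.arctan2(t[1],t[0])))
a=optics.capture('side');cv2.imwrite('pics/s4.png',a)
print([(c.round(1),x[:5]) for c,x in blobs(a,(0,150,60),(8,255,255),(225,190,260,240))])
arc([.559,.209],[2,4,6,8,10,12,14])
E
```

```text
time_s: 7.6
ee_pos: [0.5755, 0.1362, 0.1121]
tcp_rot: [0.0, 0.62, 0.785, -0.0]
contact_force: [2.5, -4.3, -7.5]
finger_gap: 0.0334
grasp_force: 28.9
time_s: 7.98
ee_pos: [0.5758, 0.1372, 0.113]
tcp_rot: [0.0, 0.619, 0.785, 0.0]
contact_force: [-0.1, -0.7, 1.4]
finger_gap: 0.0402
grasp_force: 0.0
tube 0.07701186577835673 157.2333093752024
[(array([238. , 216.3]), array([233, 210,  11,  15, 118]))]
2 [0.  2.6 0. ]
4 [0.1 5.2 0. ]
6 [0.4 7.7 0. ]
8 [ 0.7 10.3  0. ]
10 [ 1.  12.8  0. ]
12 [ 1.5 15.4  0. ]
14 [ 2.1 17.9  0. ]
```

```bash
python3 -m handwheel '[[[0,1.3,0,0,0,-1],[0,2.6,0,0,0,-2],[0.1,3.9,0,0,0,-3],[0.1,5.2,0,0,0,-4],[0.1,5.2,0,0,0,-4]]]'; python3 - <<'E'
from h import *
s,e,r=tool();print('tool force',r.inv().apply(s['contact_force']))
a=optics.capture('side');cv2.imwrite('pics/s5.png',a)
print([(c.round(1),x[:5]) for c,x in blobs(a,(0,150,60),(8,255,255),(225,190,260,240))])
for z in(.106,.118):
  q=proj('side',[[.5758,.1365,z]]);print(z,q)
E
```

```text
time_s: 8.65
ee_pos: [0.5795, 0.1382, 0.112]
tcp_rot: [-0.001, 0.591, 0.807, -0.001]
contact_force: [-5.2, -0.0, 3.0]
finger_gap: 0.0402
grasp_force: 2.7
tool force [ 1.5611 -5.     -3.0297]
[(array([237.5, 216.2]), array([232, 210,  12,  15, 113]))]
0.106 [[237.9588 219.1362]]
0.118 [[237.8167 216.1709]]
```

```bash
cat > k.py <<'E'
from h import *
import sys
s,e,r=tool();a=optics.capture('side')
print('toolF',r.inv().apply(s['contact_force']),'ang',np.degrees(np.arctan2(e[1]-.209,e[0]-.559))%360,[(c.round(1),x[:5]) for c,x in blobs(a,(0,150,60),(8,255,255),(215,190,260,240))])
E
for i in 1 2; do python3 -m handwheel '[[[0,1.3,0,0,0,-1],[0,2.6,0,0,0,-2],[0,2.6,0,0,0,-2]]]' | head -1; python3 k.py; done
```

```text
time_s: 9.07
toolF [ 2.0782 -5.2204 -2.9832] ang 288.142513597052 [(array([236.8, 216.3]), array([232, 210,  11,  15, 117]))]
time_s: 9.5
toolF [ 0.693  -0.717   0.1629] ang 291.1719250416516 [(array([235.1, 219.1]), array([230, 213,  12,  14, 116]))]
```

The plunger has dropped: the knob moved 3 px (12 mm) down in the side image and the push force is gone. I'll release and rise.

```bash
python3 -m handwheel '[[[0,0,0,0,0,0],[0,0,0,0,0,0],[0,0,-40,0,0,0],[0,0,-100,0,0,0],[0,0,-150,0,0,0],[0,0,-160,0,0,0]]]' 0.8; python3 - <<'E'
from h import *
a=optics.capture('side');cv2.imwrite('pics/s6.png',a)
print([(c.round(1),x[:5]) for c,x in blobs(a,(0,150,60),(8,255,255),(215,190,260,240))])
c=np.array([.555,.205]);
for z in(.103,.106,.118): print(z,proj('side',[[.586,.139,z]]))
# tamper tool target
f=np.array([.4678,-.221,.039]);t=np.array([.5962,-.250,.1689]);print(np.linalg.norm(t-f),np.degrees(np.arctan2(*(t-f)[[1,0]])))
rows((.45,-.1,.28),-90)
E
```

```text
time_s: 10.3
ee_pos: [0.5875, 0.1398, 0.2771]
tcp_rot: [0.003, 0.563, 0.826, 0.002]
contact_force: [0.9, -0.3, -0.8]
finger_gap: 0.0703
grasp_force: 0.0
[(array([215.7, 193.9]), array([215, 190,   3,   9,  20])), (array([234.2, 219.5]), array([229, 213,  11,  15, 110]))]
0.103 [[234.5395 220.0537]]
0.106 [[234.4993 219.3178]]
0.118 [[234.3371 216.3528]]
0.18493666483420745 -12.727094882222554
shift [-173.1 -215.1   -4.9] rot [  0.3  -0.2 111.5] t 10.35
```

```bash
python3 - <<'E'
from h import *
s=cv2.imread('pics/side0.png');t=cv2.imread('pics/top0.png')
hs,ht=cv2.cvtColor(s,cv2.COLOR_BGR2HSV),cv2.cvtColor(t,cv2.COLOR_BGR2HSV)
print('shaft side',hs[150,266],hs[160,275],'base',hs[181,262],hs[178,285]);print('shaft top',ht[205,344],ht[212,340],'base',ht[200,326+2],ht[228,325],ht[228,343])
N=[]
for n,h,box in(('side',hs,(248,135,295,176)),('top',ht,(330,180,362,226))):
    x0,y0,x1,y1=box
    m=cv2.inRange(h,(13,60,85),(22,150,255));k=np.zeros_like(m);k[y0:y1,x0:x1]=m[y0:y1,x0:x1]
    l,st=cv2.connectedComponentsWithStats(k)[1:3];k=(l==1+np.argmax(st[1:,4]));ys,xs=np.nonzero(k)
    vx,vy,cx,cy=cv2.fitLine(np.c_[xs,ys].astype(np.float32),cv2.DIST_L2,0,.01,.01).ravel()
    pr=(xs-cx)*vx+(ys-cy)*vy;pp=np.abs((xs-cx)*vy-(ys-cy)*vx)
    print(n,k.sum(),(cx,cy),(vx,vy),'ends',(cx+vx*pr.min(),cy+vy*pr.min()),(cx+vx*pr.max(),cy+vy*pr.max()),'w',pp.max())
    o,a=ray(n,(cx-8*vx,cy-8*vy));_,b=ray(n,(cx+8*vx,cy+8*vy));nn=np.cross(a,b);N.append((nn/np.linalg.norm(nn),o))
d=np.cross(N[0][0],N[1][0]);d/=np.linalg.norm(d);d*=np.sign(d[2])
hc,err=tri((255.4,138.1),(352.5,182.6))
A=np.array([N[0][0],N[1][0],d]);p=np.linalg.solve(A,[N[0][0]@N[0][1],N[1][0]@N[1][1],d@hc])
print('dir',d,'elev',np.degrees(np.arcsin(d[2])),'yaw',np.degrees(np.arctan2(d[1],d[0])),'handle tri',hc,err,'on line',p,'P(132)',p-d*.035)
E
```

```text
shaft side [ 17 112 130] [ 16 111 138] base [ 14 141 148] [ 12 150  68]
shaft top [ 15  98 143] [ 16 102 135] base [ 10 108  97] [ 12 121 139] [ 13 123 141]
side 308 (np.float32(274.16882), np.float32(158.83766)) (np.float32(0.68235815), np.float32(0.73101807)) ends (np.float64(258.640723127725), np.float64(142.20223093320047)) (np.float64(290.53327956707557), np.float64(176.3690905031962)) w 4.913372850593078
top 379 (np.float32(343.16357), np.float32(207.08707)) (np.float32(0.39289272), np.float32(-0.91958433)) ends (np.float64(334.96840577603723), np.float64(226.26825317347166)) (np.float64(351.3744976555344), np.float64(187.86900480472514)) w 9.26180504459262
dir [ 0.719  -0.1923  0.6679] elev 41.90427707319737 yaw -14.97048294094299 handle tri [ 0.5891 -0.2495  0.1592] 0.0010272767968308133 on line [ 0.5912 -0.2539  0.1557] P(132) [ 0.566  -0.2472  0.1323]
```

```bash
python3 - <<'E'
from h import *
rows((.565,-.245,.24),-103.5)
E
```

```text
shift [-350.  -161.4   35.7] rot [  0.3  -0.3 125. ] t 10.35
```

```bash
python3 -m handwheel '[[[-30,-14,0,0,0,10],[-70,-32,0,0,0,20],[-115,-53,0,0,0,30],[-165,-75,0,0,0,40],[-210,-97,0,0,0,50],[-260,-120,10,0,0,60],[-305,-141,20,0,0,70],[-350,-161,36,0,0,80]]]' 1; python3 - <<'E'
from h import *
rows((.565,-.245,.24),-103.5)
E
```

```text
time_s: 11.35
ee_pos: [0.5628, -0.2463, 0.234]
tcp_rot: [-0.001, 0.963, 0.268, -0.001]
contact_force: [0.1, 0.2, 0.3]
finger_gap: 0.0878
grasp_force: 0.0
shift [ 2.6  0.1 -6. ] rot [-0.1  0.1 44.6] t 11.35
```

```bash
python3 -m handwheel '[[[1,0,-5,0,0,10],[2,0,-5,0,0,20],[2.6,0,-5,0,0,30],[2.6,0,-5,0,0,39],[2.6,0,-5,0,0,44.5],[2.6,0,-5,0,0,44.5],[2.6,0,-5,0,0,44.5]]]' 1; python3 - <<'E'
from h import *
a=optics.capture('side');b=optics.capture('top');cv2.imwrite('pics/s7.png',a);cv2.imwrite('pics/t7.png',b)
f=lambda im,x,y,w:cv2.resize(im[y:y+w,x:x+w],(400,400),interpolation=cv2.INTER_CUBIC)
cv2.imwrite('pics/c7.png',np.hstack([f(a,225,90,100),f(b,300,140,100)]))
rows((.565,-.245,.136),-103.5)
s,e,r=tool();print(proj('side',[e+r.apply([x,y,.017]) for x in(-.009,.009) for y in(-.044,.044)]),proj('top',[e+r.apply([x,y,.017]) for x in(-.009,.009) for y in(-.044,.044)]))
E
```

```text
time_s: 12.22
ee_pos: [0.5655, -0.2433, 0.24]
tcp_rot: [-0.0, 0.994, -0.113, -0.001]
contact_force: [0.6, 0.1, 0.0]
finger_gap: 0.0882
grasp_force: 0.0
shift [ -0.2   1.7 104.6] rot [-0.   0.   0.5] t 12.325
[[258.8803 130.2407]
 [268.1598 118.8759]
 [254.1023 129.2748]
 [263.5485 117.9878]] [[339.8488 187.185 ]
 [371.4849 194.7942]
 [341.2222 180.7722]
 [372.7788 188.365 ]]
```

View pics/c7.png

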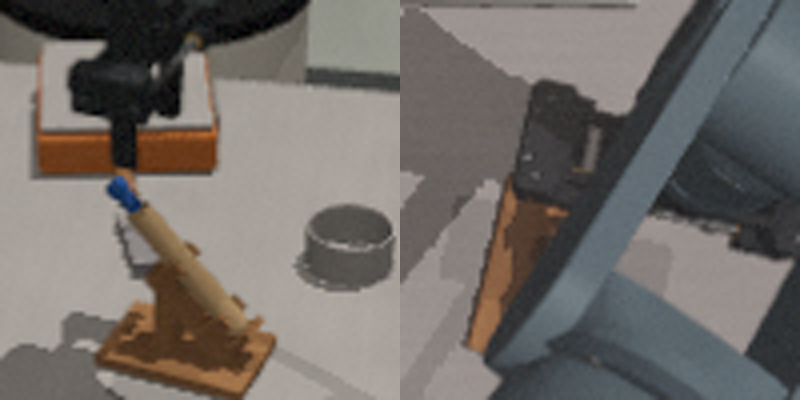

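The side crop shows the near finger at about (256,131), right above the handle. The tamper is still undisturbed in its cradle, with the handle-shaft joint at about (259,142).

```bash
python3 - <<'E'
from h import *
u=np.array([np.cos(np.radians(-13.5)),np.sin(np.radians(-13.5)),1])*.7071
P=np.array([.565,-.245,.138])
for l in(0,132,150,167,184): print(l,proj('side',[P+u*(l-132)/1000])[0],proj('top',[P+u*(l-132)/1000])[0])
E
```

```text
0 [284.7203 170.5931] [336.0066 223.8578]
132 [261.5815 144.2048] [349.3871 191.9372]
150 [258.366  140.5467] [351.3596 187.1881]
167 [255.3167 137.0797] [353.2571 182.6086]
184 [252.2556 133.6013] [355.189  177.9351]
```

```bash
python3 -m handwheel '[[[0,1.5,25,0,0,0.5],[0,1.5,55,0,0,0.5],[0,1.5,85,0,0,0.5],[0,1.5,102,0,0,0.5],[0,1.5,106,0,0,0.5],[0,1.5,106,0,0,0.5],[0,1.5,106,0,0,0.5]]]' 1 && python3 -m handwheel '[[[0,0,0,0,0,0],[0,0,0,0,0,0],[0,0,0,0,0,0],[0,0,0,0,0,0],[0,0,0,0,0,0],[0,0,0,0,0,0]]]' 0.2
```

```text
time_s: 13.2
ee_pos: [0.5663, -0.2455, 0.1366]
tcp_rot: [0.001, 0.993, -0.118, 0.001]
contact_force: [-0.4, 0.2, -0.5]
finger_gap: 0.0881
grasp_force: 0.0
time_s: 13.95
ee_pos: [0.5656, -0.2449, 0.1352]
tcp_rot: [-0.0, 0.993, -0.118, 0.0]
contact_force: [2.6, 4.1, 2.0]
finger_gap: 0.0302
grasp_force: 2.3
```

```bash
python3 -m handwheel '[[[0,0,0,0,0,0],[0,0,0,0,0,0],[0,0,0,0,0,0],[0,0,-4,0,0,0],[0,0,-15,0,0,0],[0,0,-35,0,0,0],[0,0,-60,0,0,0],[0,0,-60,0,0,0]]]' 0.2; python3 -m handwheel '[[[-20,0,-40,0,0,0],[-40,0,-70,0,0,0],[-40,0,-70,0,0,0]]]' ; python3 - <<'E'
from h import *
a=optics.capture('side');b=optics.capture('top');cv2.imwrite('pics/s8.png',a);cv2.imwrite('pics/t8.png',b)
s,e,r=tool();print(e,s['joint_positions'],proj('side',[e]),proj('top',[e]))
E
```

```text
time_s: 14.95
ee_pos: [0.5673, -0.247, 0.1995]
tcp_rot: [0.002, 0.993, -0.118, 0.003]
contact_force: [0.7, 0.2, -2.0]
finger_gap: 0.0245
grasp_force: 29.7
time_s: 15.32
ee_pos: [0.5271, -0.2367, 0.2679]
tcp_rot: [0.002, 0.993, -0.118, 0.002]
contact_force: [-0.0, -0.2, -2.4]
finger_gap: 0.0247
grasp_force: 29.7
[ 0.5267 -0.2359  0.2646] [-0.6266  0.1778  1.5923 -0.0002  1.3712  1.1809] [[271.9835 115.5659]] [[357.9173 200.6398]]
```

```bash
python3 - <<'E'
from h import *
a=cv2.imread('pics/s8.png');b=cv2.imread('pics/t8.png')
f=lambda im,x,y,w,W:cv2.resize(im[y:y+w,x:x+w],(W,W),interpolation=cv2.INTER_CUBIC)
r2=np.hstack([f(a,225,70,100,200),f(b,310,160,100,200),np.zeros((200,400,3),np.uint8)])
cv2.imwrite('pics/c8.png',np.vstack([np.hstack([f(a,230,220,60,400),f(b,170,190,60,400)]),r2]))
E
```

```text
(no output)
```

View pics/c8.png

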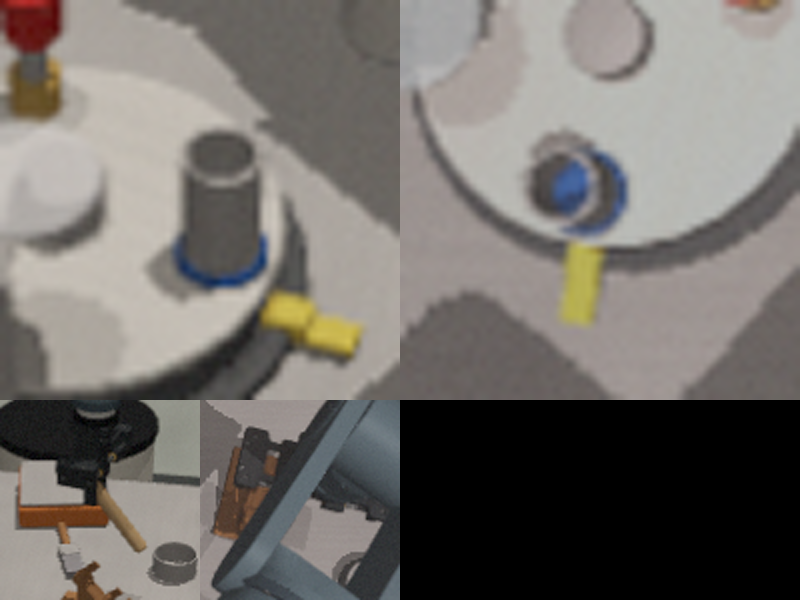

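The tube mouth is at side (262.9,243.1) and top (194.3,218.1), next to the yellow mark. The tamper hangs in the grip at roughly 45°.

```bash
python3 - <<'E'
from h import *
print('tri',*tri((262.9,243.1),(194.3,218.1)));print(onz('top',(194.3,218.1),.106),onz('side',(262.9,243.1),.106))
c=np.array([.559,.209])
for a in(168,171,174): print(a,c+.075*np.array([np.cos(np.radians(a)),np.sin(np.radians(a))]))
# tamper direction in grip, side & top
a=cv2.imread('pics/s8.png');h=cv2.cvtColor(a,cv2.COLOR_BGR2HSV)
m=cv2.inRange(h,(13,60,85),(22,150,255));k=np.zeros_like(m);k[105:146,270:299]=m[105:146,270:299]
l,st=cv2.connectedComponentsWithStats(k)[1:3];k=(l==1+np.argmax(st[1:,4]));ys,xs=np.nonzero(k)
v=cv2.fitLine(np.c_[xs,ys].astype(np.float32),cv2.DIST_L2,0,.01,.01).ravel();print(k.sum(),v)
p=v[2:];s,e,r=tool()
# plane through image line intersect tamper vertical plane (normal = tool y) 
o,d1=ray('side',p-8*v[:2]);_,d2=ray('side',p+8*v[:2]);n=np.cross(d1,d2);y=r.apply([0,1,0])
d=np.cross(n,y);d/=np.linalg.norm(d);d*=np.sign(d[2]);print('dir',d,'elev',np.degrees(np.arcsin(d[2])),'tool',r.inv().apply(d))
# foot end
pr=(xs-p[0])*v[0]+(ys-p[1])*v[1];q=p+v[:2]*(pr.max() if v[1]>0 else pr.min());print('footpix',q)
o,dd=ray('side',q);g=e-.002*r.apply([0,0,1]);X=o+dd*((g-o)@y)/(dd@y);print('foot',X,'len along',(g-X)@d,'perp',np.linalg.norm((g-X)-((g-X)@d)*d))
E
```

```text
tri [0.4852 0.2183 0.0988] 0.001810201613645252
[0.484  0.2167 0.106 ] [0.485  0.2254 0.106 ]
168 [0.4856 0.2246]
171 [0.4849 0.2207]
174 [0.4844 0.2168]
254 [  0.597    0.8022 284.8465 129.8622]
dir [ 0.6294 -0.1516  0.7622] elev 49.656774879522665 tool [ 0.6475 -0.     -0.7621]
footpix [295.9494 144.7818]
foot [ 0.4369 -0.2143  0.1673] len along 0.1354800499167784 perp 0.006116887424417782
```

```bash
python3 - <<'E'
from h import *
rows((.485,.2195,.29),-80,42)
E
```

```text
shift [-147.3 -433.   -25.6] rot [  8.6  41.4 -22.5] t 15.425
```

```bash
python3 -m handwheel '[[[-8,-25,-25,0,0,0],[-24,-70,-30,1,5,-3],[-42,-122,-30,2,10,-6],[-59,-174,-30,3,15,-9],[-77,-226,-30,4.5,21,-12],[-95,-278,-30,6,27,-15],[-112,-330,-30,7,33,-18],[-126,-370,-28,8,38,-21]]]'; python3 - <<'E'
from h import *
rows((.485,.2195,.29),-80,42);print(tool()[0]['joint_positions'])
E
```

```text
time_s: 16.42
ee_pos: [0.4897, 0.1554, 0.2915]
tcp_rot: [-0.03, 0.941, 0.069, 0.329]
contact_force: [1.2, 0.3, -2.4]
finger_gap: 0.0248
grasp_force: 29.7
shift [  2.6 -64.    4.8] rot [ 0.4  3.4 -1.4] t 16.425
[ 0.0243 -0.4047  2.1935  0.1378  0.688   1.3714]
```

```bash
python3 -m handwheel '[[[1,-30,2,0,1.5,-0.7],[2.5,-55,4,0,3.4,-1.4],[2.5,-64,4.8,0,3.4,-1.4],[2.5,-64,4.8,0,3.4,-1.4],[2.5,-64,4.8,0,3.4,-1.4],[2.5,-64,4.8,0,3.4,-1.4]]]'; python3 - <<'E'
from h import *
a=optics.capture('side');b=optics.capture('top');cv2.imwrite('pics/s9.png',a);cv2.imwrite('pics/t9.png',b)
s,e,r=tool();print(e,s['joint_positions'],proj('side',[e]),proj('top',[e]),proj('side',[e-[0,0,.13]]),proj('top',[e-[0,0,.13]]))
f=lambda im,x,y,w,W:cv2.resize(im[y:y+w,x:x+w],(W,W),interpolation=cv2.INTER_CUBIC)
cv2.imwrite('pics/c9.png',np.hstack([f(a,210,170,100,400),f(b,145,170,80,400)]))
E
```

```text
time_s: 17.18
ee_pos: [0.4864, 0.217, 0.2913]
tcp_rot: [-0.027, 0.93, 0.078, 0.357]
contact_force: [0.6, 0.6, -2.0]
finger_gap: 0.0249
grasp_force: 29.7
[0.4864 0.217  0.2917] [ 0.2187 -0.3498  2.1799 -0.0713  0.5804  1.666 ] [[262.8926 189.9515]] [[179.3705 213.5006]] [[262.8746 226.7475]] [[190.3395 216.3001]]
```

View pics/c9.png

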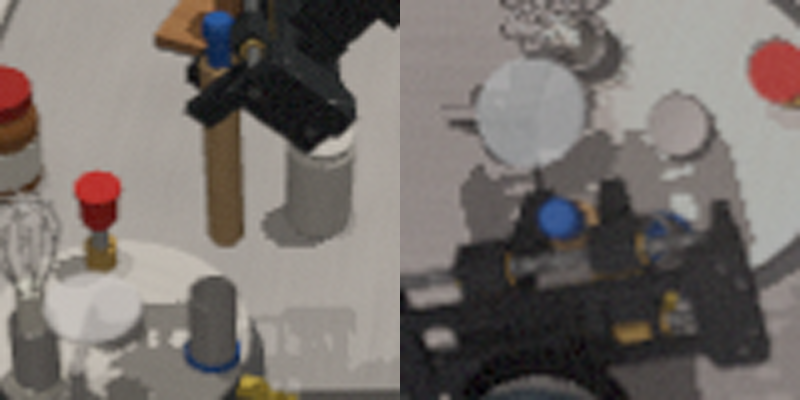

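The side view shows the tamper nearly upright over the tube, with its foot leaning slightly to the right. The blue handle is up and the top view agrees.

```bash
cat > v.py <<'E'
from h import *
import sys
a=optics.capture('side');cv2.imwrite('pics/sv.png',a)
x0,y0,x1,y1=map(int,sys.argv[1:5]);h=cv2.cvtColor(a,cv2.COLOR_BGR2HSV)
m=cv2.inRange(h,(11,60,50),(24,190,255));k=np.zeros_like(m);k[y0:y1,x0:x1]=m[y0:y1,x0:x1]
l,st=cv2.connectedComponentsWithStats(k)[1:3];j=1+np.argmax(st[1:,4]);ys,xs=np.nonzero(l==j);print(st[j])
R_=[(y,xs[ys==y].min(),xs[ys==y].max()) for y in range(ys.min()+1,ys.max()-2)]
c=np.array([(y,(p+q)/2,q-p+1) for y,p,q in R_]);w=np.median(c[:,2]);c=c[abs(c[:,2]-w)<1.6];f=np.polyfit(c[:,0],c[:,1],1)
yb=ys.max();print('w',w,'slope',f,'foot px',np.polyval(f,yb),yb)
s,e,r=tool();y=r.apply([0,1,0])
o,d1=ray('side',(np.polyval(f,ys.min()),ys.min()));_,d2=ray('side',(np.polyval(f,yb),yb));n=np.cross(d1,d2)
d=np.cross(n,y);d/=np.linalg.norm(d);d*=np.sign(d[2]);print('axis',d,'lean along heading deg (top fwd +)',np.degrees(np.arctan2(d@np.array([y[1]*-1,y[0],0]),d[2])),e)
E
python3 v.py 252 185 275 235
```

```text
[261 197  10  35 268]
w 9.0 slope [  0.047  255.4302] foot px 266.28917378917373 231
axis [0.038  0.0117 0.9992] lean along heading deg (top fwd +) 2.260607319246078 [0.4864 0.2171 0.2918]
```

```bash
python3 - <<'E'
from h import *
rows((.4864,.2207,.275),-80,44.5)
E
```

```text
shift [-10.8  -3.6  12.8] rot [ 0.5  2.5 -0.1] t 17.325
```

```bash
python3 -m handwheel '[[[-4,-2,5,0,1.5,0],[-10.8,-3.6,12.8,0.3,2.5,0],[-10.8,-3.6,12.8,0.3,2.5,0],[-10.8,-3.6,12.8,0.3,2.5,0],[-10.8,-3.6,12.8,0.3,2.5,0]]]'; python3 v.py 250 188 275 242; python3 - <<'E'
from h import *
s,e,r=tool();g=e-.002*r.apply([0,0,1]);
for l in(.125,.13,.135): print(proj('side',[g-[0,0,l]]))
print(proj('side',[[.485,.2205,.106],[.485,.2205,.046]]))
b=optics.capture('top');cv2.imwrite('pics/t10.png',b);print([(c.round(1),x[:5]) for c,x in blobs(b,(105,120,50),(130,255,255),(160,195,200,225))],proj('top',[g+[0,0,.052],g+[0,0,.035]]))
E
```

```text
time_s: 17.95
ee_pos: [0.4866, 0.2211, 0.2758]
tcp_rot: [-0.032, 0.922, 0.079, 0.378]
contact_force: [0.3, 0.4, -1.4]
finger_gap: 0.0248
grasp_force: 29.7
[260 203   9  34 270]
w 9.0 slope [ -0.004  264.8545] foot px 263.91798941798936 236
axis [-0.0011  0.0012  1.    ] lean along heading deg (top fwd +) -0.04900575622096832 [0.4866 0.2211 0.2757]
[[263.0989 230.2269]]
[[263.0973 231.5291]]
[[263.0957 232.8244]]
[[263.1645 241.9019]
 [263.1408 256.3541]]
[(array([176.4, 214.1]), array([173, 211,   8,   7,  50]))] [[173.9915 213.0291]
 [175.7783 213.4688]]
```

```bash
python3 - <<'E'
from h import *
for n in('s8','sv'):
    g=cv2.cvtColor(cv2.imread(f'pics/{n}.png'),cv2.COLOR_BGR2GRAY)
    for y in(247,249,251,253): print(n,y,g[y,252:276])
g=cv2.cvtColor(cv2.imread('pics/s8.png'),cv2.COLOR_BGR2GRAY)
for x in(261,262,263,264): print(x,g[234:256,x])
im=cv2.imread('pics/sv.png');g=cv2.cvtColor(im,cv2.COLOR_BGR2GRAY)
for y in(222,226,230,232,234,236,237,238): print(y,g[y,254:274])
E
```

```text
s8 247 [191 192 192 192 179 124  74  82  96 128 141 145 135 129 102  83  84 151
 185 176 166 165 166 167]
s8 249 [190 188 190 189 176 120  75  78  79  85  86  85  88  81  78  82  83 156
 181 178 140 148 165 167]
s8 251 [192 191 192 192 176 123  74  79  81  83  85  86  84  83  77  83  81 173
 189 190 134 106 153 166]
s8 253 [189 191 189 192 174 122  75  77  79  82  84  84  84  82  80  82  82 172
 191 192 148  94 107 154]
sv 247 [122 123 122 124 117  89  73  76  82  81  86  83  83  83  79  80  73 146
 184 173 164 163 164 164]
sv 249 [122 121 120 119 113  87  72  76  78  81  83  82  80  82  77  75  72 151
 180 175 135 145 159 159]
sv 251 [123 122 122 124 115  88  74  79  76  79  83  84  83  80  76  77  73 169
 187 186 133 108 152 157]
sv 253 [124 122 123 143 159 121  76  81  79  79  83  84  83  78  78  78  74 152
 169 167 130  89 107 154]
261 [164 173 187 190 188 154  83  82  81  81  84  84 108 128  80  85  81  83
  83  82  81  80]
262 [164 164 177 192 186 137  82  84  80  82  83  83 110 141  84  86  82  85
  85  84  85  81]
263 [162 162 167 184 185 141  81  84  81  85  87  86 111 145  86  85  84  86
  83  84  82  84]
264 [164 163 164 173 181 146  81  84  83  84  84  83 107 135  82  88  84  84
  81  84  84  83]
222 [160 161 159 159 161 125  87  76  79  83  82  79  79  74  84 144 162 162
 162 162]
226 [163 163 162 163 162 126  82  76  79  80  79  81  80  76  86 143 159 162
 163 160]
230 [164 163 161 162 161 126  82  75  80  78  79  79  79  73  84 144 161 161
 160 161]
232 [177 169 166 161 162 125  83  78  81  82  80  82  79  73  81 145 160 159
 161 159]
234 [188 188 188 188 184 158 112  84  79  80  78  78  75  81 128 155 161 160
 158 159]
236 [186 189 187 189 189 189 187 167 125 106 100 101 122 153 161 161 160 160
 159 161]
237 [188 187 187 188 190 189 189 189 177 167 155 156 159 161 161 160 161 158
 160 161]
238 [187 185 186 187 186 184 182 180 180 179 174 158 156 160 160 161 162 158
 162 162]
```

```bash
python3 - <<'E'
from h import *
s,e,r=tool()
for d in([0,0,-.01],[.003,0,-.030],[.001,0,0],[0,.001,0]): print(d,(r.inv().apply(d)*1000).round(2))
E
```

```text
[0, 0, -0.01] [-7.02 -0.01  7.13]
[0.003, 0, -0.03] [-18.94   0.47  23.45]
[0.001, 0, 0] [0.7  0.17 0.69]
[0, 0.001, 0] [ 0.12 -0.99  0.12]
```

```bash
python3 -m handwheel '[[[-5,0.5,9,0,0,0],[-12,0.5,16.5,0,0,0],[-18.9,0.5,23.5,0,0,0],[-18.9,0.5,23.5,0,0,0],[-18.9,0.5,23.5,0,0,0]]]'; python3 v.py 250 195 280 250; python3 - <<'E'
from h import *
g=cv2.cvtColor(cv2.imread('pics/sv.png'),cv2.COLOR_BGR2GRAY)
for y in(236,238,240,242,244,246,248,250): print(y,g[y,252:274])
E
```

```text
time_s: 18.68
ee_pos: [0.4893, 0.2211, 0.2449]
tcp_rot: [-0.032, 0.922, 0.079, 0.377]
contact_force: [0.0, -0.4, -1.7]
finger_gap: 0.0249
grasp_force: 29.7
[259 212   9  33 267]
w 9.0 slope [ -0. 263.] foot px 262.9999999999999 244
axis [0.0005 0.0015 1.    ] lean along heading deg (top fwd +) 0.0425474246390485 [0.4894 0.2212 0.2453]
236 [188 187 188 188 189 190 160 101  76  79  80  78  80  80  71  83 145 160
 162 161 161 164]
238 [186 186 185 188 187 187 159 100  75  81  79  78  82  81  76  82 145 163
 160 158 162 162]
240 [188 189 188 188 187 182 141  88  75  80  82  80  82  83  76  82 139 159
 161 160 164 161]
242 [185 187 187 186 175 130  76  77  78  79  79  81  79  79  74  65  75 142
 161 160 163 163]
244 [176 175 174 173 159 121  82  79  76  81  85  82  80  78  77  73  74 111
 148 162 162 161]
246 [125 124 123 122 114  87  79  89  83  78  82  81  84  79  78  75  73 100
 129 158 160 163]
248 [121 125 123 123 114  90  72  77  80  80  82  83  81  81  80  74  74  94
 117 161 161 156]
250 [122 123 121 122 113  86  74  75  79  79  81  82  83  80  81  77  74 134
 176 186 133 109]
```

Aligned in x. Now lower gently, watching the force.

```bash
python3 -m handwheel '[[[-2.1,0,2.1,0,0,0],[-4.2,0,4.2,0,0,0],[-6.4,0,6.4,0,0,0],[-6.4,0,6.4,0,0,0]]]'|sed -n '2p;4p'; python3 -m handwheel '[[[-2.1,0,2.1,0,0,0],[-4.2,0,4.2,0,0,0],[-6.4,0,6.4,0,0,0],[-6.4,0,6.4,0,0,0]]]'; python3 v.py 250 200 280 255
```

```text
ee_pos: [0.4892, 0.221, 0.2357]
contact_force: [0.1, -1.7, -2.1]
time_s: 19.73
ee_pos: [0.4884, 0.2208, 0.2257]
tcp_rot: [-0.031, 0.923, 0.079, 0.376]
contact_force: [1.1, -2.4, -1.2]
finger_gap: 0.0243
grasp_force: 29.6
[259 218   9  29 228]
w 9.0 slope [ -0.0381 271.9297] foot px 262.55364201016374 246
axis [-0.0266 -0.0029  0.9996] lean along heading deg (top fwd +) -1.530020815175747 [0.4884 0.2208 0.2257]
```

```bash
python3 -m handwheel '[[[-0.2,1.5,-0.2,0,0,0],[-0.2,1.5,-0.2,0,0,0]]]'|sed -n '2p;4p'; python3 -m handwheel '[[[-2.1,0,2.1,0,0,0],[-4.2,0,4.2,0,0,0],[-6.4,0,6.4,0,0,0],[-6.4,0,6.4,0,0,0]]]'|sed -n '2p;4p'; python3 v.py 250 205 280 248
```

```text
ee_pos: [0.4886, 0.2195, 0.2263]
contact_force: [1.0, -1.2, -2.9]
ee_pos: [0.4887, 0.2195, 0.2172]
contact_force: [0.9, -1.7, -1.7]
[259 220   9  27 209]
w 8.0 slope [ -0.0396 272.4197] foot px 262.67554112554114 246
axis [-0.0274 -0.0033  0.9996] lean along heading deg (top fwd +) -1.5800502149850715 [0.4886 0.2194 0.2172]
```

```bash
python3 -m handwheel '[[[-0.1,1,0,0,0,0],[-1.5,1,1.5,0,0,0],[-3,1,3,0,0,0],[-4.5,1,4.5,0,0,0],[-6,1,6,0,0,0],[-7.5,1,7.5,0,0,0],[-9,1,9,0,0,0],[-9,1,9,0,0,0]]]'|sed -n '2p;4p'; python3 v.py 250 208 280 240
```

```text
ee_pos: [0.4888, 0.2184, 0.2047]
contact_force: [1.7, -1.0, -2.0]
[260 223   8  17 118]
w 8.0 slope [  0.  263.5] foot px 263.5 239
axis [0.0012 0.0017 1.    ] lean along heading deg (top fwd +) 0.08621024832625279 [0.4888 0.2184 0.2048]
```

```bash
python3 -m handwheel '[[[0.6,0.1,0.6,0,0,0],[-0.9,0.1,2.1,0,0,0],[-2.4,0.1,3.6,0,0,0],[-3.9,0.1,5.1,0,0,0],[-5.4,0.1,6.6,0,0,0],[-6.9,0.1,8.1,0,0,0],[-8.4,0.1,9.6,0,0,0],[-8.4,0.1,9.6,0,0,0]]]'|sed -n '2p;4p'; python3 -m handwheel '[[[-1,0,1,0,0,0],[-2,0,2,0,0,0],[-3,0,3,0,0,0],[-4,0,4,0,0,0],[-4,0,4,0,0,0]]]'|sed -n '2p;4p'
```

```text
ee_pos: [0.4896, 0.2185, 0.192]
contact_force: [0.6, -0.7, -1.4]
ee_pos: [0.4896, 0.2184, 0.1864]
contact_force: [0.2, -0.3, -2.3]
```

Near the bottom now, so 1.4 mm steps until contact shows in the force.

```bash
for i in 1 2 3; do echo; done >/dev/null; python3 -m handwheel '[[[-0.7,0,0.7,0,0,0],[-1.4,0,1.4,0,0,0],[-2.1,0,2.1,0,0,0],[-2.1,0,2.1,0,0,0]]]'|sed -n '2p;4p'; python3 -m handwheel '[[[-0.7,0,0.7,0,0,0],[-1.4,0,1.4,0,0,0],[-1.4,0,1.4,0,0,0]]]'|sed -n '2p;4p'; python3 -m handwheel '[[[-0.7,0,0.7,0,0,0],[-1.4,0,1.4,0,0,0],[-1.4,0,1.4,0,0,0]]]'|sed -n '2p;4p'
```

```text
ee_pos: [0.4896, 0.2184, 0.1835]
contact_force: [-0.9, -0.4, -1.7]
ee_pos: [0.4896, 0.2184, 0.1816]
contact_force: [0.3, -0.6, -1.2]
ee_pos: [0.4896, 0.2184, 0.1796]
contact_force: [-0.3, -0.4, -2.1]
```

```bash
for i in 1; do python3 -m handwheel '[[[-0.7,0,0.7,0,0,0],[-1.4,0,1.4,0,0,0],[-1.4,0,1.4,0,0,0]]]'|sed -n '2p;4p'; python3 -m handwheel '[[[-0.7,0,0.7,0,0,0],[-1.4,0,1.4,0,0,0],[-1.4,0,1.4,0,0,0]]]'|sed -n '2p;4p'; done
```

```text
ee_pos: [0.4905, 0.2187, 0.1788]
contact_force: [0.2, -0.8, 3.7]
ee_pos: [0.4918, 0.219, 0.1787]
contact_force: [0.1, -0.5, 8.8]
```

```bash
python3 -m handwheel '[[[0.7,0,-0.7,0,0,0],[1.2,0,-1.2,0,0,0],[1.2,0,-1.2,0,0,0]]]'|sed -n '2p;4p'; python3 -m handwheel '[[[0,0,0,0,0,0],[0,0,0,0,0,0],[0,0,0,0,0,0],[0,0,0,0,0,0],[0,0,0,0,0,0],[0,0,0,0,0,0]]]' 0.8; python3 -m handwheel '[[[0,0,-10,0,0,0],[0,0,-30,0,0,0],[0,0,-60,0,0,0],[0,0,-100,0,0,0],[0,0,-140,0,0,0],[0,0,-150,0,0,0],[0,0,-150,0,0,0],[0,0,-150,0,0,0]]]'; python3 - <<'E'
from h import *
a=optics.capture('side');b=optics.capture('top');cv2.imwrite('pics/s11.png',a)
f=lambda im,x,y,w,W:cv2.resize(im[y:y+w,x:x+w],(W,W),interpolation=cv2.INTER_CUBIC)
cv2.imwrite('pics/c11.png',np.hstack([f(a,195,185,100,400),f(b,145,145,100,400)]))
E
```

```text
ee_pos: [0.4906, 0.2187, 0.1787]
contact_force: [-0.2, 0.2, 6.0]
time_s: 26.38
ee_pos: [0.4896, 0.2185, 0.1774]
tcp_rot: [-0.032, 0.922, 0.079, 0.377]
contact_force: [-0.7, -0.8, -0.3]
finger_gap: 0.0705
grasp_force: 0.0
time_s: 27.38
ee_pos: [0.386, 0.2006, 0.2831]
tcp_rot: [-0.031, 0.923, 0.079, 0.376]
contact_force: [0.2, 0.9, -0.9]
finger_gap: 0.0705
grasp_force: 0.0
```

View pics/c11.png

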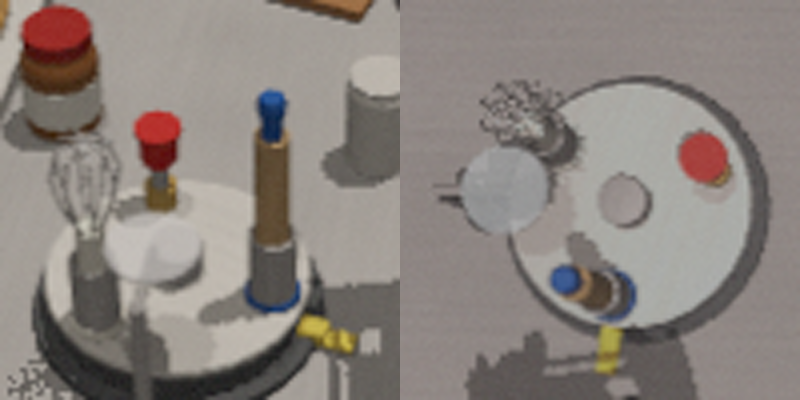

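The tamper stands upright in the tube with its blue handle up, and the tube is at the mark. One last check: is the knob still home, and has the tamper settled to full depth?

```bash
python3 - <<'E'
from h import *
a=cv2.imread('pics/s11.png')
print([(c.round(1),x[:5]) for c,x in blobs(a,(0,150,60),(8,255,255),(225,205,250,240))],[(c.round(1),x[:5]) for c,x in blobs(a,(105,120,40),(130,255,255),(250,195,275,230))])
print(proj('side',[[.486,.219,.230],[.486,.219,.196]]),monitor.read_state()['time_s'])
manip.job_done()
E
```

```text
[(array([234.1, 219. ]), array([229, 213,  11,  15, 118]))] [(array([262.5, 213.1]), array([260, 208,   6,  12,  58]))]
[[262.9276 208.5398]
 [262.9216 218.0175]] 27.475
the job is handed in; nothing more can be done
```

The job is handed in at 27.5 s: the plunger looks fully home in its notch with the empty tube at the yellow mark, and the tamper stands upright on the tube floor, blue handle up; I did not check for any change in the bystanders' positions.

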